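# Put the julienne insert of the mandoline away in its blade safe

## Robot

A 6-joint arm with a two-finger parallel gripper is mounted at the origin on a cart in front of the work surface, level with it; the furniture and walls round the work are solid. World frame = base frame: x ahead of the robot, y to its left, z up, the work surface at z = 0. Lengths are in mm, angles in degrees, forces in N, time in s.
With the tool pointing down it reaches from about 300 to 850 mm from the base axis. Payload 4.2 kg.
Tool frame: the origin (TCP) lies at the very end of the fingers, on their centre line; the grasp point (between the pads) lies 19 mm behind it (env.grasp_offset is the distance from the TCP to the grasp point, in mm); z points along the fingers, y is the line along which they close (so a half turn about z gives the same grasp; the last joint's range is limited). The gripper opens to 91 mm and grips with 3 to 60 N. Pads are 32 mm wide; open, the fingers measure 118 mm over their backs; the gripper's body (76 mm by 178 mm) begins 60 mm behind the grasp point.
Start: joints at [-1.146, 18.312, 89.639, -0, 72.044, -1.146], TCP at [575.019, 0, 184.176] pointing down, gripper open.
Joint ranges: [-177.97, 177.97], [-48.28, 115.42], [12.27, 149.76], [-77.06, 257.06], [2.81, 150.46], [-146.56, 146.56]. Speed limits (degrees/s): [147.25, 147.25, 180, 180, 180, 180].

## Interface

Orientations are given as [roll, pitch, yaw] about the fixed x, y, z axes, in that order (R = Rz(yaw) Ry(pitch) Rx(roll)).
In Python, from workcell import env, eyes gives the robot as it stands.
- The arm moves only by the tool send_rows, never from a script. Its arguments are lists of equal length, an entry for each row: "grip": the opening, from -1 (shut) to 1 (fully open), so that 0 is half open; "xyz": the shift along the world's x, y, z in m, a list of three; "yaw": the turn about the world's z in degrees. A call has 1 to 8 rows; each row is the pose to reach, as a shift and turn from the pose commanded when the call began; what a row does not reach only later rows make up. A row lasts 1/12 s, in which the tool goes at most 41.7 mm and 7.16 degrees, less where a joint would pass 70% of its speed; a pose out of reach is approached as far as the arm can. A call with a gripper value outside its range is refused whole. The fingers move at their own pace and stop on an object; "grip_force" is the grip in N (left out, the last holds). Time passes only in rows, so rows that repeat a pose let the fingers close. It gives the time, the measured TCP pose, the force, the opening and the grip force at its end, in the units of the state.
- env.state(): the state, without advancing time (a new reading comes with each control period).
- eyes.grab_frame(name): name is "scene" or "side" or "wrist"; returns a dict with "frame" (384x512x3 uint8, red, green, blue), "fx", "fy", "cx", "cy" (pixels), "D" ([k1, k2, p1, p2, k3] as OpenCV has them; the pictures are not rectified), "pose" (4x4, takes a point from camera to world coordinates). Camera axes: x right, y down, z forward; pixel columns grow to the right and rows downward; lengths in mm; the calibration is good to about 2 mm. A picture is of the moment at which its call begins. There is no depth.
- env.job_done(): hands the job in; it is judged then, once.
The state is a dict: "time_s": time; "qpos": joint angles; "qvel": joint speeds; "effort": joint torques, N m; "ee_pos": TCP position; "ee_rot": TCP orientation; "force": force on the tool from outside, world axes, zero at the start; "torque": the same for the moment, N m; "gripper_width": finger opening in mm; "gripper_force": force on a finger pad.
Only numpy, scipy, OpenCV 4.12 (cv2) and the standard library are available. Lean on these libraries where they do the work, as an engineer would, in place of code of your own. Each camera call takes 0.05 s, during which the arm holds its last target. There are 200 camera calls.

## Task

Put the washed comb insert of the mandoline (the flat one whose window has a row of upright teeth) away: lift it out of the drying rack and push it down through the empty slot of the blade safe, past the spring clips, until its shoulders sit fully home on the slotted deck, and let go of it. The deck lies loose in its case, so feel for the slot with a light touch and never force the insert. Leave the slicing insert standing in the rack and do not disturb the other things on the bench.

Things in the scene. Friction and masses are not known exactly. Their poses are not given: they have to be found in the camera images.
- comb_insert: Comb insert, to be put away, loose, 110 to 190 g: upright flat steel plate 104 wide x 80 high x 5 thick, lower edge rounded, lower corners cut 9 mm, 13 teeth in its window; above it a black shoulder bar 124 wide x 12 high x 9 thick; above that, in the middle, a black finger grip 60 wide x 34 high x 9 thick. Origin: middle of the lower edge. x across the thickness, y along the width, z up.
- comb_insert_grip (a point): Centre of the comb insert's finger grip, axes as the insert: pinch it here along x. 17 mm below the grip's top, 29 mm above the underside of the shoulder bar, 109 mm above the lower edge. In the rack the insert may lean up to 0.04 rad to front or back.
- slicing_insert: Slicing insert, loose: same sizes, materials, origin and axes as the comb insert, but with one slanting blade in its window in place of teeth. It stands in the other outer place of the rack and stays there.
- drying_rack: Steel wire drying rack, fixed, 168 x 102 mm (x, y), origin under its centre. Three places at x = -50, 0, +50 mm, each a 6.4 mm gap between upright wire tines 60 mm high that stand at y = -36 and +36 mm; inserts stand on wires 12 mm above the bench, their axes parallel to the rack's. Comb and slicing insert are in the outer places, either way round; the middle one is empty.
- blade_safe: Blade safe: grey case, fixed, 174 x 156 x 104 mm, walls 4 mm, origin under its centre. A white lift-out deck, 147 x 139 mm, lies in it, top 100 mm above the origin, 4 mm below the rim, on soft rubber that gives about 1 mm per 5 N. Two slots in the deck, 110 mm long along y: the empty one on the -x side and, 56 mm behind it, one filled by a third insert whose grip stands 46 mm above the deck.
- slot_middle (a point): Middle of the empty slot's mouth, at deck height, when the deck is centred: case x = -28, y = 0, z = 100 mm; axes as the case. Fixed to the case, NOT to the deck: the deck, unmeasured, lies anywhere up to 6 mm to either side along x (not along y) and slides, 6.5 mm at most, under a sideways push of about 4 N. Slot 7.2 mm wide (x), 110 mm long (y), edges square.
- seat (a point): Where the centre of the comb insert's grip is when it is home in a centred deck (29 mm over the deck); axes as the case. From 30 mm under the deck two sprung strips, 2.6 mm apart, squeeze the plate: pushing it down takes some 3 to 10 N all the way; its weight is not enough. Home, the shoulder bar lies on the deck and the force rises by some 5 N per mm; pressing with more than 20 N is too much.
- timer: Round white kitchen timer, 68 mm across, 50 mm high, loose; origin under its centre. A bystander.
- scrubber: Blue hand scrubbing brush with a bow handle, 59 x 132 x 72 mm, loose; origin under its centre. A bystander.
- scourer: Flat blue scouring pad, 68 x 100 x 12 mm, loose; origin under its centre. A bystander.

How it is judged (in metres and radians):
On the way, in this order (a step that is already met when the one before it is completed fails the run):
1. the comb insert is lifted clear of the rack (height (world z) of comb_insert_grip above 0.185 m), for 0.1 s.
2. its plate has entered the empty slot, upright, by at least 14 mm (z of comb_insert_grip in the frame of blade_safe below 0.195 m and x of comb_insert_grip in the frame of blade_safe between -0.04 and -0.016 m and y of comb_insert_grip in the frame of blade_safe between -0.007 and 0.007 m and angle between comb_insert_grip's own z axis and vertical below 0.12 rad), for 0.05 s.
At the end, for the whole second after the job is handed in: The comb insert stands upright (within 0.06 rad) in the empty slot of the blade safe with its shoulders on the deck to within 2.5 mm, released; the slicing insert still stands in its place in the rack (within 15 mm, upright within 0.1 rad) (z of comb_insert_grip in the frame of blade_safe between 0.125 and 0.1315 m and x of comb_insert_grip in the frame of blade_safe between -0.038 and -0.018 m and y of comb_insert_grip in the frame of blade_safe between -0.006 and 0.006 m and angle between comb_insert_grip's own z axis and vertical below 0.06 rad and distance of slicing_insert from where it was at the start of the episode below 0.015 m and angle between slicing_insert's own z axis and vertical below 0.1 rad); the robot touches nothing.
It fails at once if the insert is forced: more than 35 N of contact force between it and the blade safe, of which the clips' squeeze makes about 12 N (contact force between comb_insert and blade_safe above 35 N).
It fails at once if the robot itself pushes on the blade safe with more than 25 N (contact force between any of the fingers, the arm and blade_safe above 25 N).
It fails at once if the slicing insert is knocked or taken out of its place (distance of slicing_insert from where it was at the start of the episode above 0.02 m or angle between slicing_insert's own z axis and vertical above 0.15 rad).
It fails at once if a bystander is disturbed (distance of any of timer, scrubber, scourer from where it was at the start of the episode above 0.03 m).
It also fails if it takes over 54 s, if anything falls off the work surface, if the arm or the gripper's body presses on something with over 40 N, if the wrist force passes 120 N, or if a joint passes its speed limit or range.

## Working session

There is one attempt and no reset: what is moved stays moved. The work goes in short steps, Python scripts to look and compute and a tool call to move; the robot and the scene stay as the last step left them, time stands still between calls to the robot, and variables do not carry over. Pictures are saved under pics/ and viewed, at most 10 in all, crops included, and the job is handed in when it is done.

Besides the shell and the picture viewer there is one more tool, called after ">>>" as a command line: name --pt "numbers of a row" for each row, then --argument value for the rest. send_rows: Moves the arm, as the interface text tells. Its arguments: {"type":"object","properties":{"grip":{"type":"array"},"xyz":{"type":"array"},"yaw":{"type":"array"},"grip_force":{"type":"number"}},"required":["grip","xyz","yaw"]}

```bash
mkdir -p pics
cat > h.py <<'E'
import numpy as np, cv2, pickle
from workcell import env, eyes
def grab(n,tag):
    f=eyes.grab_frame(n); cv2.imwrite(f'pics/{tag}.png',f['frame'][:,:,::-1]); pickle.dump(f,open(f'pics/{tag}.pkl','wb')); return f
def load(tag): return pickle.load(open(f'pics/{tag}.pkl','rb'))
def K(f): return np.array([[f['fx'],0,f['cx']],[0,f['fy'],f['cy']],[0,0,1.]])
def onz(f,px,z):
    u=cv2.undistortPoints(np.array(px,float).reshape(-1,1,2),K(f),np.array(f['D'])).reshape(-1,2)
    P=np.array(f['pose']); d=np.c_[u,np.ones(len(u))]@P[:3,:3].T; o=P[:3,3]
    return o+d*((np.array(z)-o[2])/d[:,2])[:,None]
def proj(f,X):
    T=np.linalg.inv(np.array(f['pose'])); r=cv2.Rodrigues(T[:3,:3])[0]
    return cv2.projectPoints(np.array(X,float).reshape(-1,1,3),r,T[:3,3],K(f),np.array(f['D']))[0].reshape(-1,2)
E
python3 - <<'E'
from h import *
for n in('scene','side','wrist'):
    f=grab(n,n+'0'); print(n,np.round(np.array(f['pose'])[:3,3]),np.round(f['fx']))
a=cv2.imread('pics/scene0.png');b=cv2.imread('pics/side0.png')
cv2.imwrite('pics/both.png',cv2.resize(np.vstack([a,b]),(800,1200))[:600]) 
cv2.imwrite('pics/s1.png',cv2.resize(b,(800,600)))
print(env.state()['time_s'],env.state()['force'])
E
```

```text
scene [ 161. -579.  800.] 464.0
side [517. 879. 452.] 368.0
wrist [574.  68. 384.] 302.0
0.15 [-0.59183241  0.24391764 -1.05450335]
```

View pics/both.png

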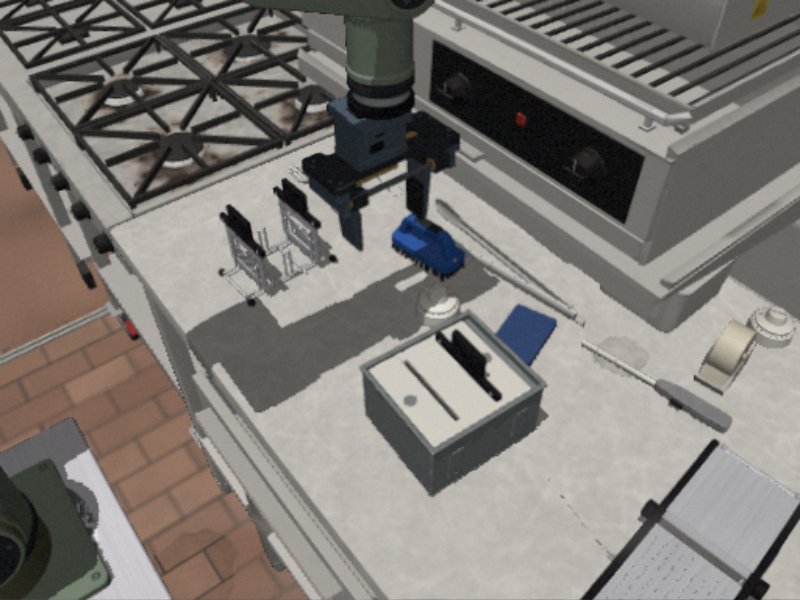

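View pics/s1.png

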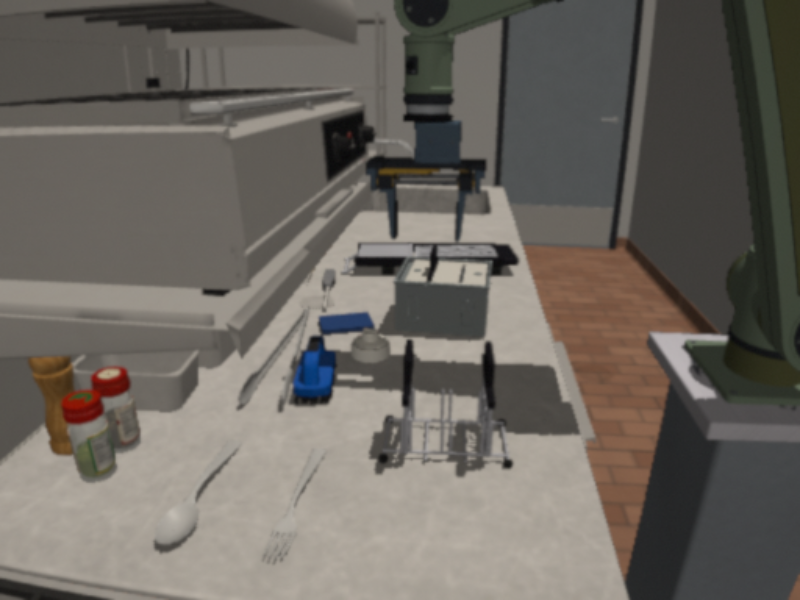

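The scene view (800-px scale) shows the rack at about (275,240), with two inserts whose grips are at about (240,228) and (297,203). The safe's rim corners are at about (363,370), (467,315), (545,385) and (433,455). Which insert is the comb isn't clear yet.

Run:
```python
from h import *
f=load('scene0');s=.64
c=onz(f,np.array([(363,370),(467,315),(545,385),(433,457)])*s,104); print(np.round(c),np.round(c.mean(0)))
g=onz(f,np.array([(226,207),(258,238),(283,181),(317,208)])*s,138); print(np.round(g))
g=load('side0')
print(np.round(onz(g,np.array([(408,345),(489,347)])*s,138)))
im=cv2.imread('pics/scene0.png'); cr=im[100:210,125:225]
cr2=im[185:325,220:360]
o=np.hstack([cv2.resize(cr,(400,440),interpolation=cv2.INTER_CUBIC),cv2.resize(cr2,(400,400))[:440] if 0 else cv2.resize(cr2,(400,440))])
cv2.imwrite('pics/crop1.png',o)
```

```text
[[ 466.  -95.  104.]
 [ 629. -104.  104.]
 [ 625. -251.  104.]
 [ 454. -245.  104.]] [ 544. -173.  104.]
[[471. 262. 138.]
 [474. 169. 138.]
 [572. 265. 138.]
 [577. 175. 138.]]
[[576. 237. 138.]
 [476. 231. 138.]]
```

View pics/crop1.png

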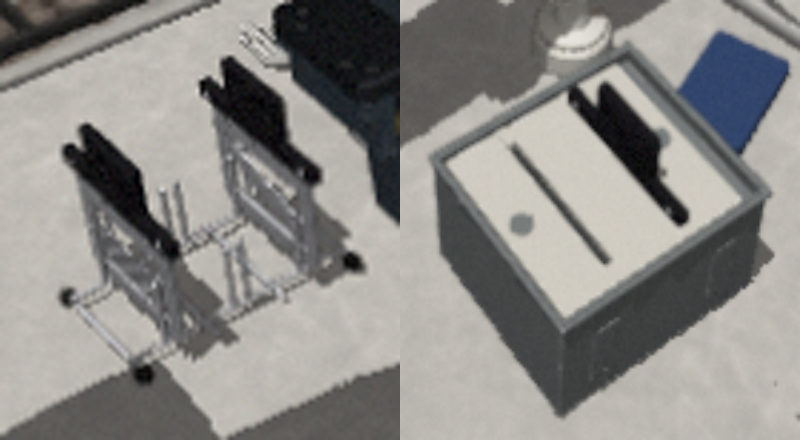

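>>> send_rows --grip '[1,1,1,1,1,1,1,1]' --pt "-0.04 0 0" --pt "-0.08 0 0" --pt "-0.12 0 0" --pt "-0.16 0.03 -0.02" --pt "-0.19 0.06 -0.05" --pt "-0.19 0.1 -0.08" --pt "-0.19 0.14 -0.1" --pt "-0.19 0.14 -0.1" --yaw '[0,0,0,0,0,0,0,0]'

```text
time_s: 0.82
ee_pos: [383.0, 141.4, 82.8]
ee_rot: [-179.9, -0.0, 90.0]
force: [0.4, -0.3, -0.1]
gripper_width: 91.4
gripper_force: 0.0
```

Run:
```python
from h import *
f=grab('wrist','w1'); s=env.state(); print(s['time_s'],s['ee_pos'],s['ee_rot'],s['force'],s['gripper_width']); print(np.round(f['pose'],3),f['D'])
cv2.imwrite('pics/w1b.png',cv2.resize(cv2.imread('pics/w1.png'),(800,600),interpolation=cv2.INTER_CUBIC))
```

```text
0.8667 [381.98161234 144.01284217  80.84181004] [-1.79706043e+02 -6.68966647e-02  9.00923970e+01] [ 0.93679486  0.65476819 -1.01628491] 90.86697232980787
[[ 1.00000e+00 -0.00000e+00 -2.00000e-03  3.82431e+02]
 [-0.00000e+00 -9.70000e-01 -2.42000e-01  2.09423e+02]
 [-2.00000e-03  2.42000e-01 -9.70000e-01  2.83148e+02]
 [ 0.00000e+00  0.00000e+00  0.00000e+00  1.00000e+00]] [-0.0124997  0.         0.         0.         0.       ]
```

View pics/w1b.png

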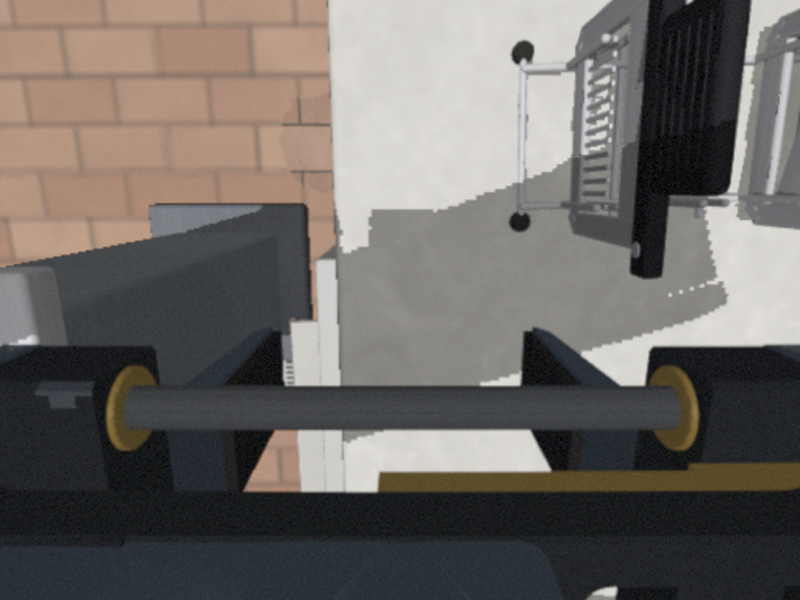

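The wrist view shows teeth in the window of the nearer insert (about (600,140)), so the front insert, at x≈475, is the comb. Next I look at it from above.

>>> send_rows --grip '[1,1,1,1,1,1,1,1]' --pt "0 0 0.04" --pt "0 0 0.08" --pt "0 0 0.12" --pt "0.03 0 0.15" --pt "0.07 0 0.16" --pt "0.11 0 0.16" --pt "0.12 0 0.16" --pt "0.12 0 0.16" --yaw '[0,0,0,0,0,0,0,0]'

```text
time_s: 1.53
ee_pos: [507.1, 139.7, 243.0]
ee_rot: [-179.9, 0.0, 89.9]
force: [-0.4, 0.7, -1.3]
gripper_width: 91.3
gripper_force: 0.0
```

Run:
```python
from h import *
grab('wrist','w2a');f=grab('wrist','w2'); s=env.state(); print(s['time_s'],s['ee_pos'],s['ee_rot'],s['force']); print(np.round(f['pose'],3))
cv2.imwrite('pics/w2b.png',cv2.resize(cv2.imread('pics/w2.png'),(800,600),interpolation=cv2.INTER_CUBIC))
```

```text
1.6333 [503.82293237 139.72811755 243.14065863] [-1.79815690e+02  3.41506498e-02  8.99852053e+01] [ 0.59746666  0.49783711 -0.30218641]
[[ 1.00000e+00 -0.00000e+00 -4.00000e-03  5.04731e+02]
 [-1.00000e-03 -9.70000e-01 -2.43000e-01  2.07818e+02]
 [-3.00000e-03  2.43000e-01 -9.70000e-01  4.43207e+02]
 [ 0.00000e+00  0.00000e+00  0.00000e+00  1.00000e+00]]
```

View pics/w2b.png

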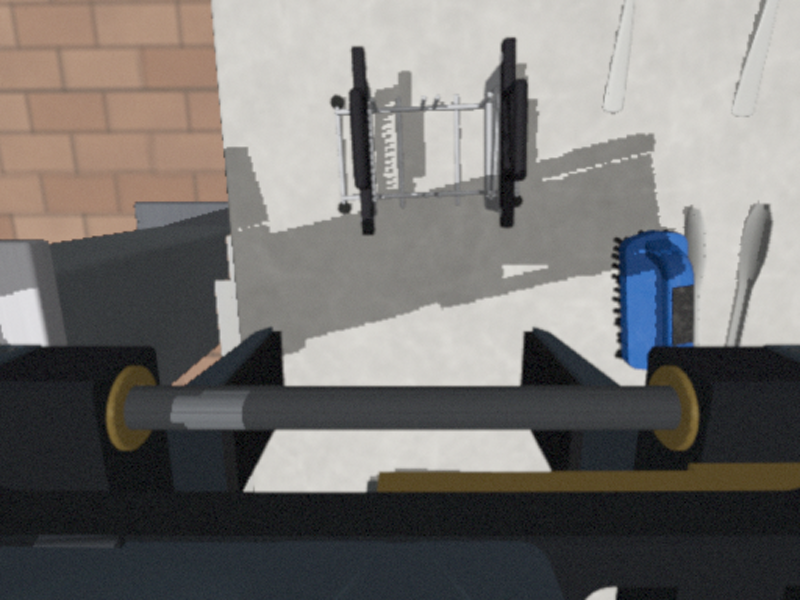

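Comb shoulder bar runs from (358,47) to (369,234), with its grip at about (354–365, 82–187). The rack's wires confirm a yaw of a few degrees.

```bash
cat > fit.py <<'E'
from h import *
from scipy.optimize import minimize
def quad(x,y,yaw,lean,z0):
    # grip and bar boxes about lower-edge origin
    c,s=np.cos(yaw),np.sin(yaw); Rz=np.array([[c,-s,0],[s,c,0],[0,0,1]]); cl,sl=np.cos(lean),np.sin(lean); Ry=np.array([[cl,0,sl],[0,1,0],[-sl,0,cl]])
    B=[]
    for w,a,b in((124,80,92),(60,92,126)):
        P=np.array([(i*4.5,j*w/2,k) for i in(-1,1) for j in(-1,1) for k in(a,b)])
        B.append(P@(Rz@Ry).T+[x,y,z0])
    return B
def mask(f,p,z0,sh):
    m=np.zeros(sh,np.uint8)
    for b in quad(*p,z0):
        q=proj(f,b); h=cv2.convexHull(q.astype(np.float32)); cv2.fillConvexPoly(m,np.round(h*16).astype(np.int32),255,cv2.LINE_AA,4)
    return m/255.
def fit(tag,p0,z0,pad=12,thr=60):
    f=load(tag); g=cv2.cvtColor(f['frame'],cv2.COLOR_RGB2GRAY).astype(float)
    q=np.vstack([proj(f,b) for b in quad(*p0,z0)]); u0,v0=np.floor(q.min(0)-pad).astype(int); u1,v1=np.ceil(q.max(0)+pad).astype(int); u0,v0=max(u0,0),max(v0,0)
    D=1/(1+np.exp((g-thr)/10.))
    def cost(d): 
        m=mask(f,np.array(p0)+d*np.array([5,5,.05,.04]),z0,g.shape); return ((m-D)[v0:v1,u0:u1]**2).sum()+ .5*(d[3])**2
    best=None
    for s in range(4):
        r=minimize(cost,np.random.default_rng(s).normal(0,.5,4),method='Nelder-Mead',options=dict(initial_simplex=None,maxiter=600,xatol=1e-3,fatol=1e-3))
        if best is None or r.fun<best.fun: best=r
    return np.array(p0)+best.x*np.array([5,5,.05,.04]),best.fun
E
python3 - <<'E'
from fit import *
f=load('w2');s=.64
b=onz(f,np.array([(358,47),(369,234),(508,39),(507,226)])*s,102);print(np.round(b,1))
print(np.round(onz(f,np.array([(338,101),(345,208),(517,201)])*s,8),1))
print(fit('w2',(476,218,0.03,0),12)); print(fit('w2',(575,223,0.03,0),12))
E
```

```text
[[474.9 298.2 102. ]
 [480.  176.1 102. ]
 [573.2 302.9 102. ]
 [578.7 181.7 102. ]]
[[448.6 280.9   8. ]
 [452.  190.8   8. ]
 [606.9 196.8   8. ]]
(array([4.77387280e+02, 2.21049105e+02, 4.00322428e-02, 9.06191408e-03]), np.float64(548.6069847409719))
(array([ 5.82938049e+02,  2.44342932e+02,  8.42424518e-03, -6.86037801e-02]), np.float64(206.02413892410746))
```

Run:
```python
from fit import *
print(fit('w2',(477.5,237,0.042,0),12,pad=5)); print(fit('w2',(576,242,0.042,0),12,pad=5)); print(fit('side0',(477.5,237,0.042,0),12,pad=4))
```

```text
(array([4.77819967e+02, 2.36651184e+02, 5.80735240e-02, 2.05141000e-03]), np.float64(421.002941502794))
(array([ 5.76989897e+02,  2.44130955e+02,  5.06694477e-02, -2.01070551e-02]), np.float64(366.93281601713727))
(array([ 4.78035348e+02,  2.35601266e+02,  2.88705165e-02, -2.18357607e-02]), np.float64(87.93121027623478))
```

>>> send_rows --grip '[0,0,0,0,0,0,0,0]' --pt "-0.01 0.035 0" --pt "-0.02 0.07 -0.02" --pt "-0.027 0.097 -0.04" --pt "-0.027 0.097 -0.07" --pt "-0.027 0.097 -0.085" --pt "-0.027 0.097 -0.085" --pt "-0.027 0.097 -0.085" --pt "-0.027 0.097 -0.085" --yaw '[1,2,2.4,2.4,2.4,2.4,2.4,2.4]'

```text
time_s: 2.3
ee_pos: [478.1, 237.1, 160.6]
ee_rot: [179.9, -0.1, 92.4]
force: [0.1, 0.3, -0.3]
gripper_width: 46.0
gripper_force: 0.0
```

Run:
```python
from h import *
f=grab('wrist','w3');f2=grab('scene','sc3'); s=env.state(); print(s['time_s'],s['ee_pos'],s['ee_rot'],s['gripper_width'])
a=cv2.imread('pics/w3.png');b=cv2.imread('pics/sc3.png')[60:220,90:303]
cv2.imwrite('pics/c3.png',np.hstack([cv2.resize(a,(400,300)),cv2.resize(b,(400,300))]))
```

```text
2.4 [478.71072534 237.1038707  160.94042178] [ 1.79827803e+02 -7.27545112e-02  9.23736000e+01] 46.057953713817994
```

View pics/c3.png

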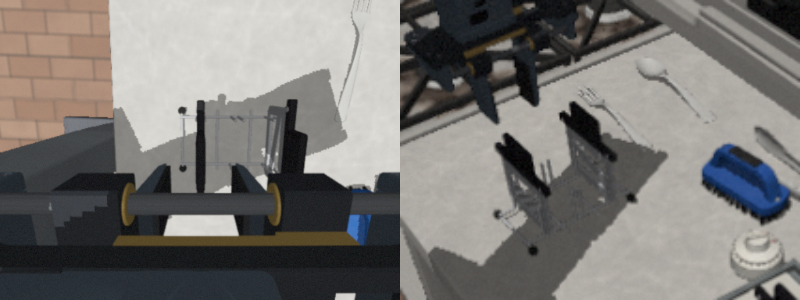

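Run:
```python
from fit import *
f=load('w3');k=.78125
print(np.round(f['pose'],3)[:3,3])
for n,g in(('w3',f),('sc3',load('sc3'))):
    P=[(478.5,237,161)]+[tuple(r) for b in quad(478,237,.042,0,12) for r in b]
    print(n,np.round(proj(g,P),1)[[0,2,4,6,8,10,12,14,16]].tolist())
b=load('sc3');x=b['frame'].copy()
m=mask(b,(478,237,.042,0),12,x.shape[:2]); x[...,0]=np.maximum(x[...,0],(m*200).astype(np.uint8))
y=f['frame'].copy(); m=mask(f,(478,237,.042,0),12,y.shape[:2]); y[...,0]=np.maximum(y[...,0],(m*200).astype(np.uint8))
cv2.imwrite('pics/o3.png',np.hstack([cv2.resize(x[110:190,130:230],(400,320)),cv2.resize(y[100:260,220:420],(400,320))])[:,:,::-1])
```

```text
[474.018 304.815 361.024]
w3 [[259.1, 221.6], [253.2, 265.2], [252.6, 128.5], [262.9, 265.2], [263.4, 128.4], [252.5, 248.1], [252.2, 173.4], [263.9, 248.1], [264.2, 173.4]]
sc3 [[150.8, 128.6], [167.1, 162.0], [139.9, 136.4], [170.4, 160.3], [143.1, 134.9], [157.4, 143.7], [144.0, 131.4], [160.8, 142.0], [147.4, 129.8]]
```

View pics/o3.png

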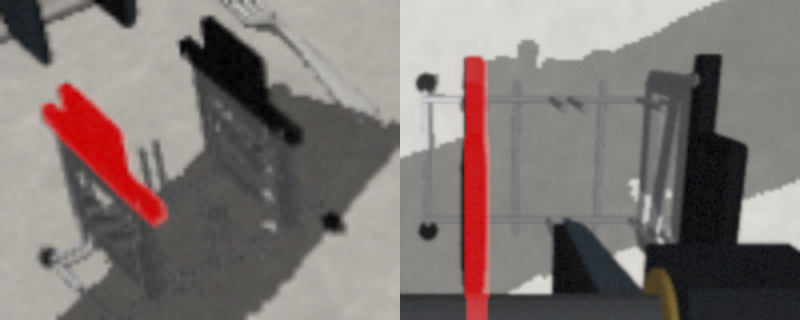

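Run:
```python
from h import *
for n,x,y,z,h in(('scene0',575,0,184.2,45.5),('side0',575,0,184.2,45.5),('sc3',478,237,160,23)):
    f=load(n); print(n,np.round(proj(f,[(x+s*(h+t),y+w,z) for s in(-1,1) for t in (0,13) for w in (-16,16)]),1).tolist())
```

```text
scene0 [[233.4, 170.7], [224.1, 162.2], [228.0, 173.5], [218.8, 164.9], [269.6, 152.0], [259.9, 144.2], [274.5, 149.5], [264.8, 141.8]]
side0 [[289.4, 161.5], [289.1, 165.3], [294.6, 161.7], [294.4, 165.5], [253.7, 160.2], [252.2, 163.9], [248.6, 160.0], [246.9, 163.7]]
sc3 [[145.0, 136.4], [138.4, 129.6], [139.8, 138.7], [133.2, 131.8], [163.0, 128.5], [156.2, 121.9], [168.0, 126.3], [161.1, 119.8]]
```

Run:
```python
from h import *
g=cv2.cvtColor(load('side0')['frame'],cv2.COLOR_RGB2GRAY)
print(g[140:170:2,284:300:1]);print(g[140:170:2,244:258])
```

```text
[[168 167 166 166 165 164 150 106  56  44  51  78 123 158 166 168]
 [167 168 166 165 165 163 148 101  53  45  56  93 140 163 168 167]
 [172 171 170 171 170 169 153 104  56  46  62 109 157 170 171 172]
 [169 169 168 169 169 167 151 101  53  48  68 113 157 168 168 169]
 [168 168 169 168 169 165 145  87  45  49  75 120 158 166 166 167]
 [166 164 165 165 166 163 144  88  46  53  91 138 162 166 166 166]
 [166 165 164 163 163 161 143  87  51  73 117 156 166 166 167 167]
 [153 153 153 154 153 152 143 113  90 110 143 154 156 155 156 155]
 [ 70  71  71  72  76  82  84  84  84  88  88  86  86  85  84  85]
 [138 137 135 136 137 140 141 140 137 142 150 151 149 144 139 132]
 [145 147 146 141 142 140 135 132 129 130 133 134 135 135 136 139]
 [139 138 139 141 144 144 142 142 143 143 141 143 147 148 146 139]
 [ 89  85  88  91  90  88  84  83  82  83  82  77  77  77  77  76]
 [ 99  97  93  89  87  88  88  87  85  85  85  86  90  97 101  87]
 [176 176 175 173 173 172 172 170 169 168 167 164 156 156 160 160]]
[[165 166 166 158 129  78  50  42  28  34  92 154 168 168]
 [168 168 169 166 149  91  50  42  28  34  93 155 169 169]
 [167 167 168 167 151  97  54  42  28  35  93 153 168 169]
 [169 168 169 167 154 110  63  43  29  33  91 151 166 167]
 [168 168 168 168 154 110  64  44  26  34  93 153 168 169]
 [168 168 168 167 159 127  75  45  30  49 105 155 169 170]
 [166 166 167 167 165 154 119  88  82 113 153 167 169 168]
 [154 153 154 154 156 155 153 150 149 153 155 156 156 155]
 [126 125 125 126 126 126 126 126 127 127 127 127 127 127]
 [154 153 153 155 154 155 155 156 156 156 156 157 157 159]
 [154 154 154 154 155 155 155 155 155 156 156 157 157 157]
 [153 153 153 154 153 153 154 154 155 154 154 155 156 156]
 [ 86  86  83  85  87  85  85  83  86  87  86  86  87  87]
 [ 13  16  15  13  16  15  16  15  15  14  16  15  15  23]
 [ 15  13  14  14  14  14  15  13  13  14  14  15  22  46]]
```

>>> send_rows --grip '[-0.1,-0.2,-0.3,-0.3,-0.3,-0.3,-0.3]' --pt "0 0 -0.02" --pt "0 0 -0.04" --pt "0 0 -0.05" --pt "0 0 -0.058" --pt "0 0 -0.062" --pt "0 0 -0.062" --pt "0 0 -0.062" --yaw '[0,0,0,0,0,0,0]' --grip_force 5

```text
time_s: 2.98
ee_pos: [478.6, 237.2, 97.8]
ee_rot: [179.9, -0.0, 92.4]
force: [0.5, 0.0, -0.1]
gripper_width: 32.0
gripper_force: 0.0
```

>>> send_rows --grip '[-0.5,-0.6,-0.7,-0.8,-0.9,-1,-1,-1]' --pt "0 0 0" --pt "0 0 0" --pt "0 0 0" --pt "0 0 0" --pt "0 0 0" --pt "0 0 0" --pt "0 0 0" --pt "0 0 0" --yaw '[0,0,0,0,0,0,0,0]' --grip_force 5

```text
time_s: 3.65
ee_pos: [478.2, 237.1, 97.4]
ee_rot: [180.0, -0.0, 92.4]
force: [-0.5, -1.0, 0.7]
gripper_width: 8.7
gripper_force: 5.0
```

>>> send_rows --grip '[-1,-1,-1,-1,-1,-1,-1,-1]' --pt "0 0 0" --pt "0 0 0" --pt "0 0 0.01" --pt "0 0 0.03" --pt "0 0 0.05" --pt "0 0 0.07" --pt "0 0 0.09" --pt "0 0 0.11" --yaw '[0,0,0,0,0,0,0,0]' --grip_force 30

```text
time_s: 4.32
ee_pos: [477.6, 236.8, 208.4]
ee_rot: [-180.0, 0.0, 92.4]
force: [1.0, 0.4, -1.2]
gripper_width: 8.8
gripper_force: 30.0
```

>>> send_rows --grip '[-1,-1,-1,-1,-1,-1,-1]' --pt "0 0 0.02" --pt "0 0 0.04" --pt "0 0 0.05" --pt "0 -0.03 0.05" --pt "0 -0.05 0.05" --pt "0 -0.05 0.05" --pt "0 -0.05 0.05" --yaw '[0,0,0,0,0,0,0]'

```text
time_s: 4.9
ee_pos: [477.7, 186.3, 257.0]
ee_rot: [-180.0, -0.0, 92.3]
force: [-0.7, -0.6, -1.3]
gripper_width: 8.7
gripper_force: 30.0
```

Run:
```python
from h import *
f=grab('wrist','w4');f2=grab('scene','sc4');f3=grab('side','sd4'); s=env.state(); print(s['time_s'],s['ee_pos'],s['ee_rot'],s['gripper_width'],s['force'],s['torque'])
a=cv2.imread('pics/w4.png');b=cv2.imread('pics/sc4.png');c=cv2.imread('pics/sd4.png')
cv2.imwrite('pics/c4.png',np.vstack([np.hstack([cv2.resize(a,(400,300)),cv2.resize(b[40:190,100:300],(400,300))]),np.hstack([cv2.resize(b[180:330,220:420],(400,300)),cv2.resize(c[100:300,200:400],(400,300))])]))
```

```text
5.05 [477.90625875 187.55209918 256.89943193] [-1.79971798e+02 -1.47457717e-02  9.24244743e+01] 8.486648297586019 [ 0.24746415  0.56674579 -0.79634581] [-0.04304539 -0.04195285 -0.02398294]
```

View pics/c4.png

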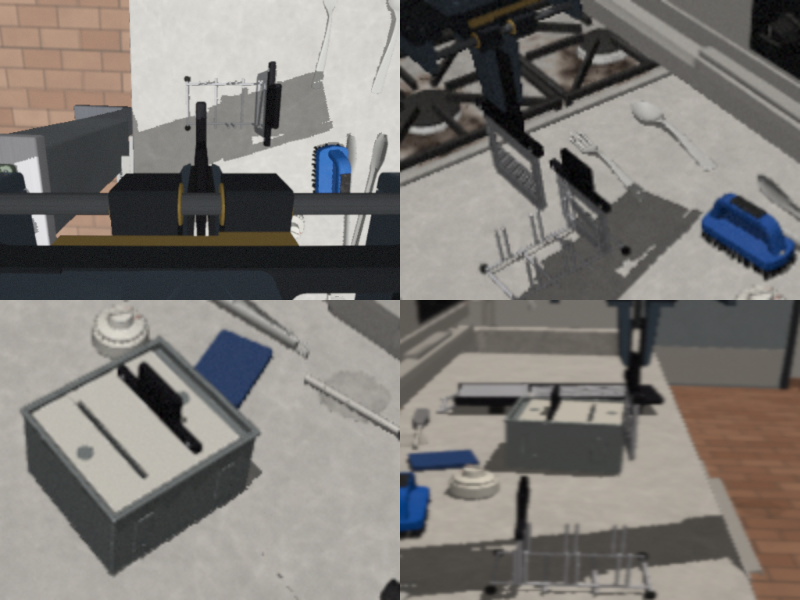

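The comb is held upright and the slicing insert is still in the rack. The empty slot in the scene runs from about px (260,231) to (292,268). Now I look at it from above.

>>> send_rows --grip '[-1,-1,-1,-1,-1,-1,-1,-1]' --pt "0 -0.03 0" --pt "0.01 -0.07 0" --pt "0.02 -0.11 0" --pt "0.03 -0.15 0" --pt "0.04 -0.19 0" --pt "0.042 -0.23 0" --pt "0.042 -0.27 0" --pt "0.042 -0.31 0" --yaw '[0,0,0,0,0,0,0,0]'

```text
time_s: 5.72
ee_pos: [520.3, -124.2, 256.8]
ee_rot: [-180.0, -0.0, 92.5]
force: [0.5, 0.5, -1.0]
gripper_width: 9.0
gripper_force: 30.0
```

>>> send_rows --grip '[-1,-1,-1,-1,-1,-1,-1,-1]' --pt "0 -0.04 0" --pt "0 -0.08 0" --pt "0 -0.115 0" --pt "0 -0.14 0" --pt "0 -0.155 0" --pt "0 -0.157 0" --pt "0 -0.157 0" --pt "0 -0.157 0" --yaw '[0,0,0,0,0,0,0,0]'

```text
time_s: 6.38
ee_pos: [520.3, -278.4, 257.0]
ee_rot: [-180.0, -0.1, 92.5]
force: [-0.7, 1.1, -0.7]
gripper_width: 8.8
gripper_force: 30.0
```

Run:
```python
from h import *
f=grab('wrist','w5'); s=env.state(); print(s['time_s'],s['ee_pos'],s['ee_rot'],s['gripper_width'],s['force'])
print(np.round(f['pose'],3))
cv2.imwrite('pics/w5b.png',cv2.resize(f['frame'][:300],(800,469),interpolation=cv2.INTER_CUBIC)[:,:,::-1])
```

```text
6.4333 [ 520.30788067 -278.23076807  257.24096543] [ 1.79994478e+02 -5.39215593e-02  9.25017102e+01] 8.695538049351116 [ 0.38069989  0.75421473 -1.32895986]
[[ 9.99000e-01  4.10000e-02  1.00000e-02  5.16586e+02]
 [ 4.30000e-02 -9.70000e-01 -2.41000e-01 -2.10730e+02]
 [-1.00000e-03  2.41000e-01 -9.71000e-01  4.57439e+02]
 [ 0.00000e+00  0.00000e+00  0.00000e+00  1.00000e+00]]
```

View pics/w5b.png

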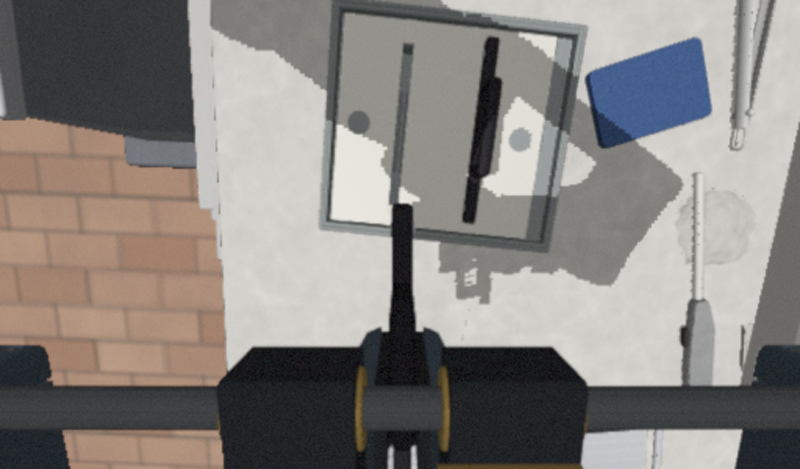

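The view shows rim outer corners near (333,2), (588,25), (549,252) and (321,228). The empty slot runs from (408,44) to about (397,205), and the held insert's bar is below it at about (402,205).

Run:
```python
from h import *
f=load('w5');s=.64
r=onz(f,np.array([(333,2),(588,25),(549,252),(321,228)])*s,104);print('rim',np.round(r,1),r.mean(0).round(1))
for e in(r[0]-r[3],r[1]-r[2],r[1]-r[0],r[2]-r[3]): print(np.linalg.norm(e).round(1),np.degrees(np.arctan2(e[1],e[0])).round(2))
print('slot ends',np.round(onz(f,np.array([(408,44),(397,203)])*s,100),1))
g=cv2.cvtColor(f['frame'],cv2.COLOR_RGB2GRAY).astype(float)
P=[]
for v in range(33,120,4):
    u0=int(round((408-(v/s-44)*11/159)*s)); seg=g[v,u0-9:u0+10]; w=np.clip(np.median(seg)-10-seg,0,None); w[:3]=0;w[-3:]=0
    if w.sum()>20: P.append(((w*np.arange(u0-9,u0+10)).sum()/w.sum(),v))
X=onz(f,P,100); a=np.polyfit(X[:,1],X[:,0],1); res=X[:,0]-np.polyval(a,X[:,1]); print('slot line yaw',-np.degrees(np.arctan(a[0])),'x@y-172',np.polyval(a,-172),res.std(),len(P))
# third insert grip bar yaw
print('third bar',np.round(onz(f,np.array([(492,39),(470,221)])*s,112),1))
h=load('sc4'); print('scene slot',np.round(onz(h,[(260,231.5),(292.5,268)],100),1))
q=onz(h,np.array([(25,412),(158,340),(256,433),(115,516)])*.5+[220,30],104); print(np.round(q,1),q.mean(0).round(1))
```

```text
rim [[ 465.3  -91.   104. ]
 [ 637.4  -97.3  104. ]
 [ 628.7 -251.5  104. ]
 [ 457.8 -241.   104. ]] [ 547.3 -170.2  104. ]
150.2 87.13
154.4 86.76
172.2 -2.11
171.2 -3.52
slot ends [[ 516.5 -113.4  100. ]
 [ 513.3 -220.6  100. ]]
slot line yaw -3.318284046262605 x@y-172 513.0217369507103 0.11542865615211502 22
third bar [[ 572.  -111.2  112. ]
 [ 566.5 -230.7  112. ]]
scene slot [[ 518.1 -114.5  100. ]
 [ 511.3 -219.8  100. ]]
[[ 467.3  -93.2  104. ]
 [ 631.9 -100.4  104. ]
 [ 624.  -249.8  104. ]
 [ 460.7 -237.9  104. ]] [ 546.  -170.3  104. ]
```

Run:
```python
from h import *
f=load('w5');g=cv2.cvtColor(f['frame'],cv2.COLOR_RGB2GRAY)
for v in(40,55,70,85,100,115): print(v,g[v,246:272], np.round(onz(f,[(250,v),(260,v)],100)[:,:2],1).tolist())
for u in (258,260,262): print(u,g[22:36,u])
for u in (253,254,255,256): print(u,g[120:134,u])
```

```text
40 [145 146 145 146 147 147 144 146 145 148 130 103  95  96  93  93  94 111
 133 146 147 145 145 145 145 144] [[505.0, -125.5], [515.9, -125.1]]
55 [145 147 147 147 146 146 145 146 145 128  97  95  97  92  93  98 123 148
 143 146 147 144 145 145 146 144] [[505.6, -140.6], [516.5, -140.1]]
70 [146 146 147 145 144 145 146 133 106  87  82  86  85  83 100 129 145 148
 144 146 145 147 146 147 145 145] [[506.2, -156.0], [517.2, -155.5]]
85 [147 146 146 147 146 142 126  84  76  84  92  87  80 114 142 145 145 146
 148 145 147 145 145 146 144 143] [[506.7, -171.7], [517.9, -171.2]]
100 [153 144 147 144 137 114  83  79  84  86  78 101 128 144 144 144 145 144
 145 145 144 146 145 145 144 144] [[507.3, -187.7], [518.6, -187.3]]
115 [229 228 226 202 126  95  92  97  95  93 115 143 143 147 145 144 144 144
 145 144 146 143 143 145 145 145] [[508.0, -204.1], [519.4, -203.6]]
258 [146 143 146 144 137 120  93  82  76  67  61  69  89  95]
260 [146 147 146 147 146 118  82  63  56  53  53  55  69  90]
262 [148 150 147 147 146 125  91  65  52  52  54  57  61  87]
253 [90 89 94 93 88 92 92 95 92 84 47 26 28 29]
254 [103 101 105 110 110 108 112 117 118 106  47  12  22  20]
255 [149 157 165 179 182 182 186 188 187 170  67  20  20  29]
256 [202 209 214 222 224 224 225 225 225 208  96  22   9  23]
```

Run:
```python
from h import *
f=load('w5');g=cv2.cvtColor(f['frame'],cv2.COLOR_RGB2GRAY)
print('top end',onz(f,[(260.5,27.2)],100).round(1))
y=np.radians(2.4); t=np.array([520,-280+1.3,257.2])  # base pose
t=np.array([520,-279.5,257.2])
for h in(80,92):
  for sx in(-4.5,4.5):
    p=t+[sx*np.cos(y)-62*np.sin(y),62*np.cos(y)+sx*np.sin(y),h-85]; print(h,sx,proj(f,[p]).round(1))
for v in(134,140,150,160): print(v,g[v,246:270])
s=env.state();print(s['ee_pos'])
```

```text
top end [[ 515.8 -112.4  100. ]]
80 -4.5 [[251.3 131.9]]
80 4.5 [[264.9 131.9]]
92 -4.5 [[251.  132.5]]
92 4.5 [[265.3 132.5]]
134 [228 224 221 215 167  68  16  23  26  28  25  25  22  29  27  23  27  38
 105 141 144 145 143 144]
140 [227 227 228 215 167  64  23  20  31  24  30  21  25  22  24  23  27  35
 104 140 145 144 144 143]
150 [152 154 148 133  81  32  15  26  26  16  26  22  23  26  19  29  24  34
  69  90  84  86  84  83]
160 [209 208 208 205 178  78  18  27  21  30  23  26  25  30  23  28  25  77
 162 203 205 205 206 207]
[ 520.30788067 -278.23076807  257.24096543]
```

>>> send_rows --grip '[-1,-1,-1,-1,-1,-1,-1,-1]' --pt "-0.002 0.03 0" --pt "-0.004 0.06 0" --pt "-0.006 0.09 0" --pt "-0.006 0.1115 0" --pt "-0.006 0.1115 -0.02" --pt "-0.006 0.1115 -0.04" --pt "-0.006 0.1115 -0.055" --pt "-0.006 0.1115 -0.062" --yaw '[-2,-4,-5.6,-5.6,-5.6,-5.6,-5.6,-5.6]'

```text
time_s: 7.1
ee_pos: [512.8, -166.2, 193.5]
ee_rot: [-179.8, -0.1, 86.9]
force: [-0.1, -0.9, -0.7]
gripper_width: 8.9
gripper_force: 30.0
```

>>> send_rows --grip '[-1,-1,-1,-1]' --pt "0 0 0" --pt "0 0 0" --pt "0 0 0" --pt "0 0 0" --yaw '[0,0,0,0]'

```text
time_s: 7.43
ee_pos: [514.8, -168.6, 196.4]
ee_rot: [179.9, 0.0, 86.8]
force: [0.7, -0.7, 0.0]
gripper_width: 8.7
gripper_force: 30.0
```

Run:
```python
from h import *
f=grab('wrist','w6');f2=grab('scene','sc6');f3=grab('side','sd6'); s=env.state(); print(s['time_s'],s['ee_pos'],s['ee_rot'],s['force'])
b=cv2.imread('pics/sc6.png');c=cv2.imread('pics/sd6.png');a=cv2.imread('pics/w6.png')
cv2.imwrite('pics/c6.png',np.vstack([np.hstack([cv2.resize(b[170:320,220:370],(400,400)),cv2.resize(c[120:220,240:340],(400,400))]),cv2.resize(a[20:148],(800,200))]))
```

```text
7.5833 [ 514.35420925 -168.7097612   195.84372541] [1.79923728e+02 1.94827202e-02 8.67877786e+01] [-0.95581526 -1.11775619 -1.08656703]
```

View pics/c6.png

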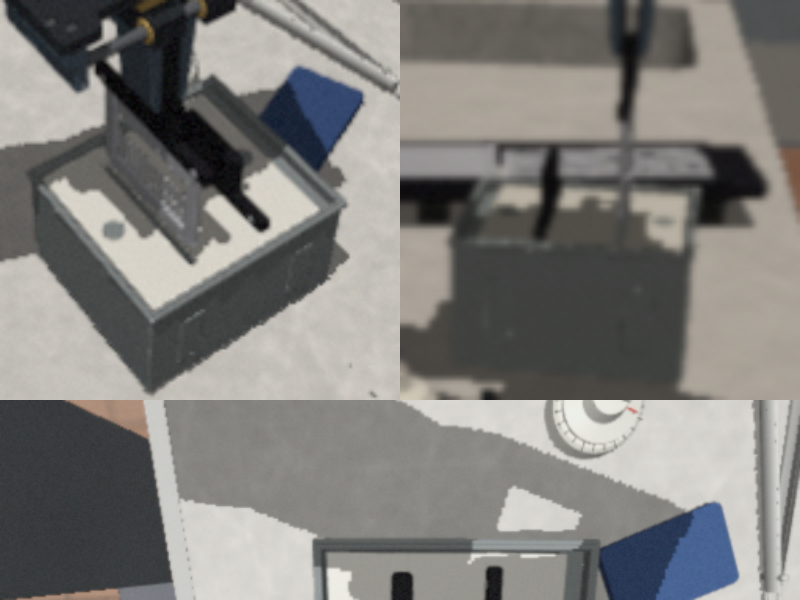

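Picture budget is used up. The insert hangs just above the slot, aligned with it. I continue by feel.

>>> send_rows --grip '[-1,-1,-1,-1,-1,-1,-1,-1]' --pt "0 0 -0.003" --pt "0 0 -0.006" --pt "0 0 -0.008" --pt "0 0 -0.009" --pt "0 0 -0.01" --pt "0 0 -0.011" --pt "0 0 -0.011" --pt "0 0 -0.011" --yaw '[0,0,0,0,0,0,0,0]'

```text
time_s: 8.25
ee_pos: [514.0, -168.5, 184.1]
ee_rot: [180.0, -0.0, 86.8]
force: [0.1, -0.1, -1.5]
gripper_width: 8.5
gripper_force: 30.0
```

>>> send_rows --grip '[-1,-1,-1,-1]' --pt "0 0 -0.001" --pt "0 0 -0.002" --pt "0 0 -0.002" --pt "0 0 -0.002" --yaw '[0,0,0,0]'

```text
time_s: 8.58
ee_pos: [514.0, -168.5, 182.1]
ee_rot: [-180.0, -0.0, 86.8]
force: [0.7, 0.0, -1.0]
gripper_width: 8.9
gripper_force: 30.0
```

>>> send_rows --grip '[-1,-1,-1,-1,-1,-1]' --pt "0 0 -0.001" --pt "0 0 -0.001" --pt "0 0 -0.002" --pt "0 0 -0.002" --pt "0 0 -0.003" --pt "0 0 -0.003" --yaw '[0,0,0,0,0,0]'

```text
time_s: 9.08
ee_pos: [513.9, -168.5, 179.0]
ee_rot: [-180.0, -0.0, 86.8]
force: [0.9, -0.6, -1.5]
gripper_width: 8.9
gripper_force: 30.0
```

>>> send_rows --grip '[-1,-1,-1,-1,-1,-1]' --pt "0 0 -0.001" --pt "0 0 -0.001" --pt "0 0 -0.002" --pt "0 0 -0.002" --pt "0 0 -0.002" --pt "0 0 -0.002" --yaw '[0,0,0,0,0,0]'

```text
time_s: 9.58
ee_pos: [514.0, -168.5, 177.2]
ee_rot: [180.0, -0.0, 86.8]
force: [0.1, -0.3, -1.4]
gripper_width: 8.9
gripper_force: 30.0
```

It entered without contact. I continue to just above the clips.

>>> send_rows --grip '[-1,-1,-1,-1,-1,-1,-1,-1]' --pt "0 0 -0.002" --pt "0 0 -0.004" --pt "0 0 -0.006" --pt "0 0 -0.008" --pt "0 0 -0.01" --pt "0 0 -0.012" --pt "0 0 -0.012" --pt "0 0 -0.012" --yaw '[0,0,0,0,0,0,0,0]'

```text
time_s: 10.25
ee_pos: [513.9, -168.5, 165.0]
ee_rot: [-180.0, -0.0, 86.8]
force: [0.4, 0.0, -1.1]
gripper_width: 8.6
gripper_force: 30.0
```

>>> send_rows --grip '[-1,-1,-1,-1,-1,-1,-1,-1]' --pt "0 0 -0.002" --pt "0 0 -0.004" --pt "0 0 -0.006" --pt "0 0 -0.008" --pt "0 0 -0.01" --pt "0 0 -0.012" --pt "0 0 -0.012" --pt "0 0 -0.012" --yaw '[0,0,0,0,0,0,0,0]'

```text
time_s: 10.92
ee_pos: [514.2, -168.5, 153.2]
ee_rot: [180.0, -0.0, 86.8]
force: [0.8, -0.6, -1.5]
gripper_width: 8.4
gripper_force: 30.0
```

>>> send_rows --grip '[-1,-1,-1,-1,-1,-1,-1,-1]' --pt "0 0 -0.001" --pt "0 0 -0.002" --pt "0 0 -0.003" --pt "0 0 -0.004" --pt "0 0 -0.005" --pt "0 0 -0.006" --pt "0 0 -0.007" --pt "0 0 -0.008" --yaw '[0,0,0,0,0,0,0,0]'

```text
time_s: 11.58
ee_pos: [515.3, -168.9, 147.7]
ee_rot: [179.8, 0.1, 86.8]
force: [-1.1, 0.4, 7.8]
gripper_width: 8.6
gripper_force: 30.0
```

>>> send_rows --grip '[-1,-1,-1,-1,-1,-1,-1,-1]' --pt "0 0 -0.001" --pt "0 0 -0.002" --pt "0 0 -0.003" --pt "0 0 -0.004" --pt "0 0 -0.005" --pt "0 0 -0.006" --pt "0 0 -0.007" --pt "0 0 -0.008" --yaw '[0,0,0,0,0,0,0,0]'

```text
time_s: 12.25
ee_pos: [514.8, -168.8, 138.5]
ee_rot: [179.9, 0.0, 86.8]
force: [-0.2, -0.1, 6.3]
gripper_width: 8.8
gripper_force: 30.0
```

>>> send_rows --grip '[-1,-1,-1,-1,-1,-1,-1,-1]' --pt "0 0 -0.0015" --pt "0 0 -0.003" --pt "0 0 -0.0045" --pt "0 0 -0.006" --pt "0 0 -0.0075" --pt "0 0 -0.009" --pt "0 0 -0.0105" --pt "0 0 -0.012" --yaw '[0,0,0,0,0,0,0,0]'

```text
time_s: 12.92
ee_pos: [514.7, -168.9, 126.4]
ee_rot: [179.9, 0.0, 86.8]
force: [-0.5, 0.1, 5.9]
gripper_width: 8.4
gripper_force: 30.0
```

>>> send_rows --grip '[-1,-1,-1,-1,-1,-1,-1,-1]' --pt "0 0 -0.0015" --pt "0 0 -0.003" --pt "0 0 -0.0045" --pt "0 0 -0.006" --pt "0 0 -0.0075" --pt "0 0 -0.009" --pt "0 0 -0.0105" --pt "0 0 -0.012" --yaw '[0,0,0,0,0,0,0,0]'

```text
time_s: 13.58
ee_pos: [514.7, -168.9, 114.4]
ee_rot: [179.9, 0.0, 86.8]
force: [-0.5, -0.4, 6.3]
gripper_width: 8.8
gripper_force: 30.0
```

>>> send_rows --grip '[-1,-1,-1,-1,-1,-1]' --pt "0 0 -0.001" --pt "0 0 -0.002" --pt "0 0 -0.003" --pt "0 0 -0.004" --pt "0 0 -0.005" --pt "0 0 -0.005" --yaw '[0,0,0,0,0,0]'

```text
time_s: 14.08
ee_pos: [514.6, -168.9, 109.3]
ee_rot: [179.9, 0.0, 86.8]
force: [-0.8, 0.3, 6.0]
gripper_width: 8.6
gripper_force: 30.0
```

>>> send_rows --grip '[-1,-1,-1,-1,-1,-1]' --pt "0 0 -0.001" --pt "0 0 -0.001" --pt "0 0 -0.002" --pt "0 0 -0.002" --pt "0 0 -0.003" --pt "0 0 -0.003" --yaw '[0,0,0,0,0,0]'

```text
time_s: 14.58
ee_pos: [514.6, -168.9, 106.3]
ee_rot: [179.9, 0.0, 86.8]
force: [-0.3, 1.3, 5.6]
gripper_width: 8.6
gripper_force: 30.0
```

>>> send_rows --grip '[-1,-1,-1,-1]' --pt "0 0 -0.0005" --pt "0 0 -0.001" --pt "0 0 -0.001" --pt "0 0 -0.001" --yaw '[0,0,0,0]'

```text
time_s: 14.92
ee_pos: [514.6, -168.9, 105.3]
ee_rot: [179.9, 0.0, 86.8]
force: [-0.2, -0.8, 5.2]
gripper_width: 8.6
gripper_force: 30.0
```

>>> send_rows --grip '[-1,-1,-1,-1]' --pt "0 0 -0.0005" --pt "0 0 -0.001" --pt "0 0 -0.001" --pt "0 0 -0.001" --yaw '[0,0,0,0]'

```text
time_s: 15.25
ee_pos: [514.7, -168.9, 104.4]
ee_rot: [179.9, 0.0, 86.8]
force: [0.1, 0.1, 5.1]
gripper_width: 8.8
gripper_force: 30.0
```

>>> send_rows --grip '[-1,-1,-1,-1]' --pt "0 0 -0.0005" --pt "0 0 -0.001" --pt "0 0 -0.001" --pt "0 0 -0.001" --yaw '[0,0,0,0]'

```text
time_s: 15.58
ee_pos: [514.7, -168.9, 103.8]
ee_rot: [179.9, 0.1, 86.8]
force: [-1.3, 0.1, 8.6]
gripper_width: 8.6
gripper_force: 30.0
```

>>> send_rows --grip '[-1,-1,-1,-1]' --pt "0 0 -0.0005" --pt "0 0 -0.001" --pt "0 0 -0.001" --pt "0 0 -0.001" --yaw '[0,0,0,0]'

```text
time_s: 15.92
ee_pos: [514.8, -168.9, 103.3]
ee_rot: [179.8, 0.1, 86.8]
force: [-0.9, 0.4, 10.5]
gripper_width: 8.9
gripper_force: 30.0
```

Home: the force is climbing at about 4–5 N/mm and the height matches. Release narrowly (the third insert is close by) and rise.

>>> send_rows --grip '[-0.7,-0.55,-0.5,-0.5,-0.5,-0.5]' --pt "0 0 0" --pt "0 0 0" --pt "0 0 0" --pt "0 0 0" --pt "0 0 0" --pt "0 0 0" --yaw '[0,0,0,0,0,0]'

```text
time_s: 16.42
ee_pos: [513.9, -168.5, 100.9]
ee_rot: [-180.0, -0.0, 86.8]
force: [0.8, 0.0, 0.1]
gripper_width: 22.8
gripper_force: 0.0
```

>>> send_rows --grip '[-0.5,-0.5,-0.5,-0.5,-0.5,-0.5,-0.5,-0.5]' --pt "0 0 0.005" --pt "0 0 0.015" --pt "0 0 0.03" --pt "0 0 0.05" --pt "0 0 0.08" --pt "0 0 0.11" --pt "0 -0.03 0.14" --pt "0 -0.07 0.15" --yaw '[0,0,0,0,0,0,0,0]'

```text
time_s: 17.08
ee_pos: [516.1, -237.6, 257.6]
ee_rot: [179.5, 0.1, 87.0]
force: [1.5, -0.5, 0.5]
gripper_width: 22.9
gripper_force: 0.0
```

>>> send_rows --grip '[-0.5,-0.5,-0.5,-0.5,-0.5]' --pt "0 -0.03 0" --pt "0 -0.06 0" --pt "0 -0.06 0" --pt "0 -0.06 0" --pt "0 -0.06 0" --yaw '[0,0,0,0,0]'

```text
time_s: 17.5
ee_pos: [513.9, -297.8, 251.5]
ee_rot: [180.0, -0.0, 86.8]
force: [0.2, 1.0, -0.1]
gripper_width: 22.8
gripper_force: 0.0
```

Run:
```python
from fit import *
grab('scene','sc7');grab('side','sd7');grab('wrist','w7')
y=-.056
for t in('sc7','w7'):
    for d in(15,20,24,27): 
        pass
# compare grip height of seated vs third insert: overlap score of model masks vs z0
for t in('sc7','w7'):
    f=load(t); g=cv2.cvtColor(f['frame'],cv2.COLOR_RGB2GRAY).astype(float); D=1/(1+np.exp((g-60)/10))
    for nm,x,yy in(('comb',514.5,-168),('third',570.5,-171.2)):
        r=[]
        for z0 in(14,17,20,23,26,30,40):
            b=min((((mask(f,(x+dx,yy+dy,y,0),z0,g.shape)-D)[(q:=mask(f,(x,yy,y,0),23,g.shape),0)[1]:,:]*cv2.dilate(q,np.ones((9,9))))**2).sum() for dx in(-2,-1,0,1,2) for dy in(-2,0,2))
            r.append(round(b,1))
        print(t,nm,r)
s=env.state();print(s['time_s'],s['ee_pos'],s['force'],s['gripper_width'])
```

```text
sc7 comb [np.float64(144.3), np.float64(144.0), np.float64(142.8), np.float64(144.4), np.float64(150.5), np.float64(178.9), np.float64(426.8)]
sc7 third [np.float64(333.2), np.float64(286.4), np.float64(255.0), np.float64(255.7), np.float64(252.8), np.float64(267.2), np.float64(395.4)]
w7 comb [np.float64(201.7), np.float64(211.8), np.float64(222.6), np.float64(234.0), np.float64(242.5), np.float64(260.9), np.float64(305.8)]
w7 third [np.float64(311.2), np.float64(333.8), np.float64(349.7), np.float64(376.3), np.float64(396.2), np.float64(435.5), np.float64(581.2)]
17.65 [ 514.10146794 -297.12389154  251.50632223] [0.09391635 0.04053356 0.50466644] 22.92954643327669
```

```bash
python3 -c "
from workcell import env
print(env.job_done())"
```

```text
the job is handed in; nothing more can be done
None
```

I pushed the comb insert down through the empty slot of the blade safe, past the clips, until the force rose as expected at the deck, then let go and backed clear. The slicing insert was never touched. I handed the job in at about 18 s, and the hand-in returned no verdict. The seating rests on that force rise, the tool height and a coarse camera check.

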